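# Lock the ring slide with its locating pin

## Task

Lock the sliding carriage of the inspection fixture with its locating pin: take the pin from the holder block, put it upright down the bush in the carriage and, with the tip bearing lightly on the hidden bed below, work pin and carriage along together until the tip drops into the hole in the bed. Then press the pin fully home, its head down on the bush, and let go. Be gentle: keep the hand's push on the pin below about 25 N, and do not lever it in the bush; leave the loose things lying around where they are.

Things in the scene. Friction and masses are not known exactly. Their poses are not given: they have to be found in the camera images.
- pin: Loose plain steel locating pin, 67 mm long, about 120 g: shank 12 mm diameter, 33 mm long with chamfered foot; above it a round grooved grip head, 22 mm diameter, 34 mm tall. Origin at the centre of the foot, z towards the head: shoulder at z = 33 mm, top at 67 mm. Starts upright in a hole of the holder, foot 5 mm above the bench.
- holder: Fixed aluminium block 50 x 100 x 25 mm (x, y, z) with two 15 mm upright blind holes 20 mm deep at y = -22 and +22 mm; the pin stands in the one at y = -22 mm. Origin at the centre of the underside, z up.
- fixture: Fixed grey inspection fixture, 256 x 88 mm, 38 mm high: two rails along its x axis, a steel carriage between them running along +x over a flat bed whose top is at z = 22 mm. Origin on the bench, under the bush when the carriage is fully back; z up; reaches from x = -60 to +196 mm.
- slide (a joint): Travel of the carriage in m along fixture +x: 0 fully back, 0.086 forward. Starts within 0.01 of fully back, short of the hidden hole. About 2 N friction, stays where left. The carriage is a plate 140 x 60 mm, top 35 mm above the bench, hiding the bed; a bearing ring (62 mm wide, 12 high) is fixed on it 62 mm ahead of the bush.
- bush (a point): Centre of the mouth of the carriage's brass bush, 41 mm above the bench: collar of 23 mm outer diameter standing 6 mm above the carriage, bore 14 mm, straight through to the carriage's underside at 23 mm above the bench (1 mm above the bed). The axes are the fixture's.
- loupe: Loose black loupe, 32 mm diameter, 26 mm tall, standing beyond the holder; bystander. Origin at the centre of its underside.
- hex_key: Loose hex key 28 x 72 x 7 mm lying on the near part of the bench; bystander. Origin at the centre of its underside.
- micrometer: Loose micrometer 48 x 130 x 12 mm lying at the near left; bystander. Origin at the centre of its underside.
- bed_line (a point): Point on the fixture's bed (bench + 22 mm) at fixture x = 50 mm, y = 0. The one hidden bed hole, 14 mm wide, centre within 26 mm before or behind this point along fixture x, elsewhere each time. A tip dropping in falls 4 mm onto a stiff plug (no spring back); 6 to 10 N presses it 10 mm on until the shoulder meets the bush, foot at fixture z = 8 mm.

How it is judged:
By the outcome, as a careful person would: the job done as asked, in the order asked, and still so for the second after the job is handed in, with the robot touching nothing.
It also fails if it takes over 51 s, if anything falls off the work surface, if the arm or the gripper's body presses on something with over 40 N, if the wrist force passes 120 N, or if a joint passes its speed limit or range.

## Robot

A 6-joint arm with a two-finger parallel gripper is mounted at the origin on a cart in front of the work surface, level with it; the furniture and walls round the work are solid. World frame = base frame: x ahead of the robot, y to its left, z up, the work surface at z = 0. Lengths are in mm, angles in rad, forces in N, time in s.
With the tool pointing down it reaches from about 275 to 725 mm from the base axis. Payload 5.6 kg.
Tool frame: the origin (TCP) lies on the centre line of the jaws, within the pads' length; the fingertips stand 25 mm ahead of it and the grasp point (between the pads) lies 6 mm ahead of it; z points along the fingers, y is the line along which they close (so a half turn about z gives the same grasp; the last joint's range is limited). The gripper opens to 85 mm and grips with 20 to 120 N. Pads are 22 mm wide; open, the fingers measure 114 mm over their backs; the gripper's body (76 mm by 85 mm) begins 54 mm behind the grasp point. The pads swing forward as they close: fully open they stand 13 mm farther back than shut.
Start: joints at [0.285, 0.255, 0.108, 0, -1.424, -0.285], TCP at [549.994, 0.025, 229.683] pointing down, gripper open.
Joint ranges: [-2.95, 2.95], [-1.21, 1.97], [-1.09, 1.5], [-2.87, 1.71], [-2.94, -0.07], [-3.05, 3.05]. Speed limits (rad/s): [2.57, 2.57, 3.14, 3.14, 3.14, 3.14].

## Interface

Orientations are given as a unit quaternion [x, y, z, w].
In Python, from bench import manip gives the robot as it stands.
- The arm moves only by the tool servo_tool, never from a script. Its argument "moves" is a list of rows, each a list of 6 numbers: the shift along the tool's x, y, z scaled (see below), then the turn, a rotation vector about the tool's x, y, z scaled (see below). A call has 1 to 20 rows; each row shifts and turns the commanded pose from where the row before left it, along the tool's axes as they then stand; what a row does not reach is not made up. The controller multiplies each number of a shift by 50 mm and each number of a turn by 0.15 rad. A row lasts 1/10 s, in which the tool goes at most 50 mm and 8.59 degrees, less where a joint would pass 70% of its speed; a pose out of reach is approached as far as the arm can. A call with a number of a shift or a turn outside -1 to 1 is refused whole. A call with a gripper value outside its range is refused whole. "fingers" is the closure, from 0 (fully open) to 1 (shut), set as the call begins (left out, the last holds). The fingers move at their own pace and stop on an object; "squeeze" is the grip in N (left out, the last holds). Time passes only in rows, so rows that do not move let the fingers close. It gives the time, the measured TCP pose, the force, the opening and the grip force at its end, in the units of the state.
- manip.sense(): the state, without advancing time (a new reading comes with each control period).
- manip.snapshot(name): name is "scene" or "side" or "wrist"; returns a dict with "color" (420x560x3 uint8, red, green, blue), "camera_matrix" (3x3 intrinsics, pixels), "distortion" ([k1, k2, p1, p2, k3] as OpenCV has them; the pictures are not rectified), "R" (3x3) and "t" (3): a world point X has camera coordinates R X + t; the wrist camera has in their place "hand_eye" (4x4, takes a point from camera to tool coordinates, whose origin is the TCP and whose axes are the flange's). Camera axes: x right, y down, z forward; pixel columns grow to the right and rows downward; lengths in mm; the calibration is good to about 2 mm. A picture is of the moment at which its call begins: read the wrist's pose just before it. There is no depth.
- manip.close_job(): hands the job in; it is judged then, once.
Trained networks look in a picture, given as the dict that the camera call returned (one of the last four; its "shot" number tells which), for a name from the list of things; names that differ only in an ending like _2 or _b are one class to them, and where a whole thing is asked for, a point or a joint stands for the part that bears it (a point fixed in the world has none). Each returns a list of dicts, best first, with "p" (0 to 1); they miss things now and then, are a little off and sometimes report something else, mostly with a low value. They report only what shows in the picture. A call takes as long as a camera call.
- manip.search_frame(name, picture): "rect" ([left, top, right, bottom] in pixels, round what is visible of it).
The state is a dict: "clock": time; "joints": joint angles; "qd": joint speeds; "joint_efforts": joint torques, N m; "tcp_pos": TCP position; "tcp_rot": TCP orientation; "contact_force": force on the tool from outside, world axes, zero at the start; "wrist_torque": the same for the moment, N m; "gripper_width": finger opening in mm; "finger_force": force on a finger pad.
Only numpy, scipy, OpenCV 4.12 (cv2) and the standard library are available. Lean on these libraries where they do the work, as an engineer would, in place of code of your own. Each camera call takes 0.05 s, during which the arm holds its last target. There are 200 camera calls.

## Working session

There is one attempt and no reset: what is moved stays moved. The work goes in short steps, Python scripts to look and compute and a tool call to move; the robot and the scene stay as the last step left them, time stands still between calls to the robot, and variables do not carry over. Pictures are saved under pics/ and viewed, at most 10 in all, crops included, and the job is handed in when it is done.

Besides the shell and the picture viewer there is one more tool, called after "Emit:" as name(argument=value, ...) on one line, values as JSON. servo_tool: Moves the arm, as the interface text tells. Its arguments: {"type":"object","properties":{"moves":{"type":"array","items":{"type":"array","items":{"type":"number","minimum":-1,"maximum":1}}},"fingers":{"type":"number"},"squeeze":{"type":"number"}},"required":["moves"]}

```bash
mkdir -p pics
cat > h.py <<'E'
import numpy as np,cv2,json
from bench import manip
from scipy.spatial.transform import Rotation as Ro
def cam(s,st=None):
    K=np.array(s["camera_matrix"]);d=np.array(s["distortion"],float)
    if "R" in s and s.get("hand_eye") is None: R=np.array(s["R"]);t=np.array(s["t"]).ravel()
    else:
        H=np.array(s["hand_eye"]);Rt=Ro.from_quat(st["tcp_rot"]).as_matrix();p=np.array(st["tcp_pos"])
        Rc=Rt@H[:3,:3];c=Rt@H[:3,3]+p;R=Rc.T;t=-R@c
    return K,d,R,t
def ray(C,uv,z):
    K,d,R,t=C
    n=cv2.undistortPoints(np.array([[uv]],float),K,d)[0,0]
    v=R.T@np.array([n[0],n[1],1]);c=-R.T@t
    return c+v*(z-c[2])/v[2]
def proj(C,X):
    K,d,R,t=C
    return cv2.projectPoints(np.array(X,float).reshape(-1,1,3),cv2.Rodrigues(R)[0],t,K,d)[0].reshape(-1,2)
def snap(n,f=None):
    st=manip.sense();s=manip.snapshot(n)
    if f: cv2.imwrite("pics/"+f,cv2.cvtColor(s["color"],cv2.COLOR_RGB2BGR))
    return s,cam(s,st),st
E
python3 - <<'E'
from h import *
st=manip.sense();print(st)
for n in("scene","side","wrist"):
    s,C,st=snap(n,n+"0.png")
    print(n,"cam at",-C[2].T@C[3])
    for o in("pin","holder","fixture","bush","loupe","hex_key","micrometer"):
        for r in manip.search_frame(o,s)[:2]:print(o,np.round(r["rect"]),round(r["p"],2))
E
```

```text
{'clock': 0.0, 'joints': array([ 2.84566736e-01,  2.55755465e-01,  1.06975095e-01, -4.68235739e-04,
       -1.42389599e+00, -2.84612694e-01]), 'qd': array([-6.07237286e-04, -9.31717330e-04,  5.05181838e-06,  3.89957328e-04,
       -4.68644554e-04, -3.59491670e-04]), 'joint_efforts': array([-4.48901856e-04, -3.86631560e+01,  2.37934113e+01,  5.36471218e+00,
       -6.25866101e-03, -4.57470776e-06]), 'tcp_pos': array([5.49491384e+02, 3.49985766e-02, 2.28780673e+02]), 'tcp_rot': array([-7.07065815e-01,  7.07147083e-01,  6.54461113e-04, -7.13395011e-04]), 'contact_force': array([0.00973844, 0.47236014, 0.76579959]), 'wrist_torque': array([ 0.01898915, -0.0182046 ,  0.02193662]), 'finger_force': 0.0, 'gripper_width': 85.10569604984788}
scene cam at [-168.24164545  686.2561266   933.4459013 ]
pin [356. 167. 367. 185.] 0.41
holder [202. 186. 295. 260.] 0.59
holder [334. 179. 378. 201.] 0.58
fixture [202. 183. 295. 259.] 0.81
bush [235. 206. 286. 241.] 0.59
loupe [302. 162. 310. 174.] 0.41
hex_key [332. 217. 342. 240.] 0.44
micrometer [179. 306. 208. 355.] 0.65
side cam at [ 553.11149791 -908.24744179  455.34671788]
pin [239. 274. 250. 310.] 0.76
pin [268. 215. 331. 229.] 0.41
holder [222. 280. 273. 328.] 0.91
fixture [256. 208. 375. 246.] 0.86
bush [268. 214. 327. 227.] 0.62
loupe [324. 286. 346. 307.] 0.8
hex_key [217. 256. 242. 273.] 0.71
micrometer [246. 179. 273. 191.] 0.57
wrist cam at [549.0801145  -71.63320297 374.33835925]
holder [109. 135. 390. 249.] 0.49
fixture [110. 134. 393. 246.] 0.88
bush [216. 160. 366. 231.] 0.77
hex_key [397.   0. 465.  58.] 0.88
micrometer [352. 384. 369. 405.] 0.47
```

View pics/wrist0.png

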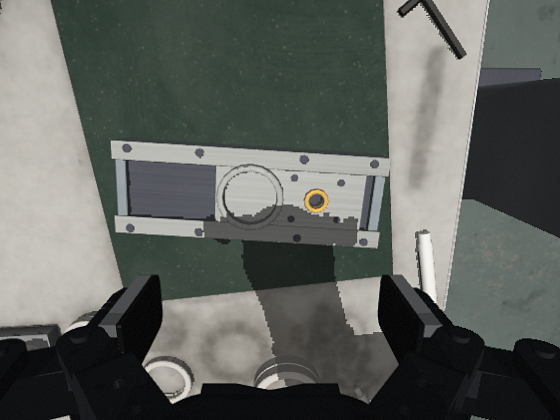

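View pics/side0.png

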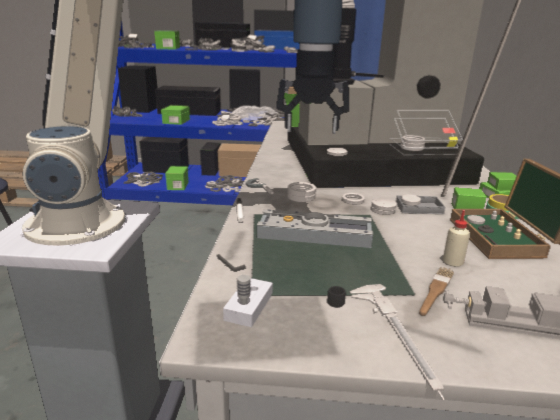

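Wrist view: the fixture's +x runs to image left, with the brass bush at about (316,200). Side view: the pin stands in the holder at about (244,290).

Run:
```python
from h import *
s,C,st=snap("wrist")
print("bush",ray(C,(316,200),41))
for p in[(111,141),(390,158),(115,232),(380,248)]:print(p,ray(C,p,38))
s,C,st=snap("side")
print("pin top",ray(C,(244.5,277.5),72),ray(C,(244.5,309),5+0))
print("bush",ray(C,(289,218),41))
for p in[(240,280),(272,285),(252,321),(225,315)]:print("holder",p,ray(C,p,25))
s,C,st=snap("scene","s1.png")
for z in(50,):print("pin scene",ray(C,(361.5,176),z))
cv2.imwrite("pics/s1c.png",cv2.resize(cv2.cvtColor(s["color"],cv2.COLOR_RGB2BGR)[140:270,190:400],None,fx=3.5,fy=3.5))
```

```text
bush [506.1591489   10.24653671  41.        ]
(111, 141) [692.93017157 -43.76771424  38.        ]
(390, 158) [439.48981797 -28.59833633  38.        ]
(115, 232) [699.33881102  43.04999907  38.        ]
(380, 248) [441.27378281  59.30092369  38.        ]
pin top [ 455.10796336 -306.19244429   72.        ] [ 453.41525355 -299.47897293    5.        ]
bush [509.10182652   5.75619335  41.        ]
holder (240, 280) [ 436.33907831 -241.63279473   25.        ]
holder (272, 285) [ 495.37488511 -251.13653083   25.        ]
holder (252, 321) [ 474.27271568 -355.89446202   25.        ]
holder (225, 315) [ 429.54405411 -345.60890714   25.        ]
pin scene [ 447.54085058 -299.04928718   50.        ]
```

View pics/s1c.png

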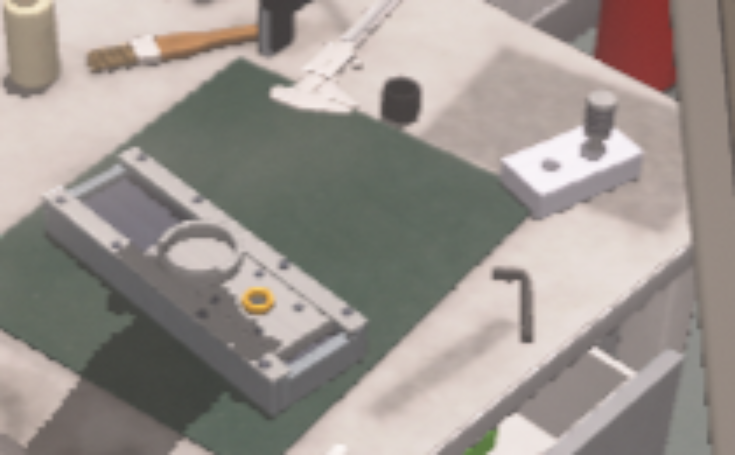

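Emit:
servo_tool(moves=[[0,0,0,0,0,-0.915],[0,0,0,0,0,-0.915],[0,0,0,0,0,-0.915],[0,0,0,0,0,-0.915],[0,0,0,0,0,-0.915],[0,0,0,0,0,-0.915],[0,0,0,0,0,-0.915],[0,0,0,0,0,-0.915],[0,0,0,0,0,-0.915],[0,0,0,0,0,-0.915],[0,0,0,0,0,-0.915]])

```text
clock: 2.45
tcp_pos: [550.0, 0.0, 229.7]
tcp_rot: [1.0, -0.028, -0.0, -0.0]
contact_force: [0.3, 1.3, -0.2]
gripper_width: 85.3
finger_force: 0.0
```

Emit:
servo_tool(moves=[[-0.196,0.776,0.097,0,0,0],[-0.196,0.776,0.097,0,0,0],[-0.196,0.776,0.097,0,0,0],[-0.196,0.776,0.097,0,0,0],[-0.196,0.776,0.097,0,0,0],[-0.196,0.776,0.097,0,0,0],[-0.196,0.776,0.097,0,0,0],[-0.196,0.776,0.097,0,0,0],[0,0,0,0,0,0],[0,0,0,0,0,0]])

```text
clock: 3.45
tcp_pos: [452.4, -305.7, 190.6]
tcp_rot: [1.0, -0.032, -0.0, -0.0]
contact_force: [-0.3, 0.5, 0.2]
gripper_width: 85.4
finger_force: 0.0
```

Run:
```python
from h import *
s,C,st=snap("wrist","w1.png")
print(st["clock"],st["tcp_pos"],Ro.from_quat(st["tcp_rot"]).as_matrix().round(4),st["joints"])
for r in manip.search_frame("pin",s):print(r)
for r in manip.search_frame("holder",s):print(r)
print(proj(C,[[452,-305,72],[452,-305,38]]))
```

```text
3.45 [ 452.3835794  -305.68511325  190.63041938] [[ 9.98e-01 -6.31e-02 -4.00e-04]
 [-6.31e-02 -9.98e-01  3.00e-04]
 [-4.00e-04 -2.00e-04 -1.00e+00]] [-3.07633540e-01  2.62106734e-01  1.82686657e-02 -1.40393114e-04
 -1.32737619e+00  1.81532636e+00]
{'rect': [255.8, 182.1, 280.6, 218.2], 'p': 0.64}
{'rect': [183.4, 148.4, 306.3, 227.4], 'p': 0.63}
[[267.31834342 207.39601166]
 [267.65240687 196.89438441]]
```

View pics/w1.png

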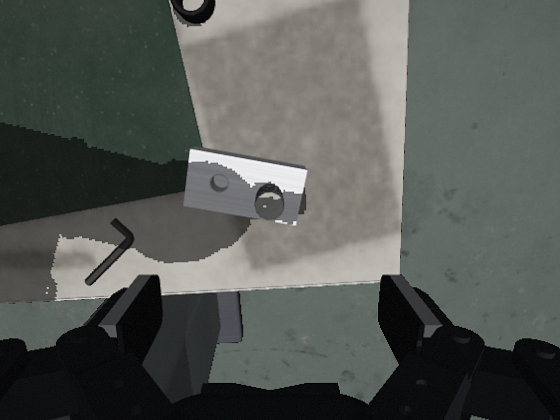

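Run:
```python
import cv2
i=cv2.imread("pics/w1.png")[140:240,175:320]
cv2.imwrite("pics/w1c.png",cv2.resize(i,None,fx=5.5,fy=5.5,interpolation=cv2.INTER_CUBIC))
```

```text
(no output)
```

View pics/w1c.png

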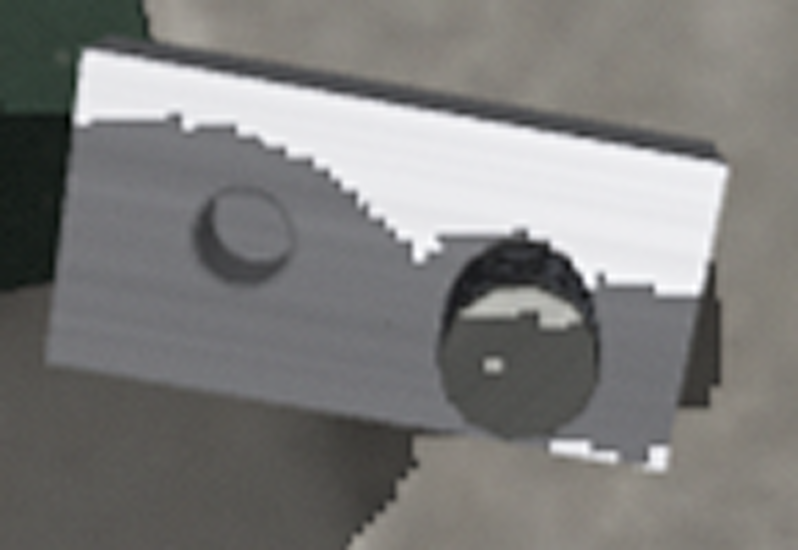

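Top disc of the pin is at pixel (269.4,205.8) and the holder top's corners are clear.

Run:
```python
from h import *
s,C,st=snap("wrist")
f=lambda x,y:(175+x/5.5,140+y/5.5)
p=ray(C,f(519,362),72);print("pin",p)
c=[ray(C,f(*q),25) for q in[(85,50),(728,165),(668,470),(48,362)]];print(np.round(c,1))
o=sum(c)/4;v=c[1]-c[0]+c[2]-c[3];v/=np.linalg.norm(v);print("ctr",o,"hole pred",o+22*v, "other hole", o-22*v,ray(C,f(243,235),25))
R=Ro.from_quat(st["tcp_rot"]).as_matrix();print("tool delta",R.T@(np.r_[p[:2],67]-st["tcp_pos"]))
```

```text
pin [ 454.00319324 -305.20840773   72.        ]
[[ 494.8 -241.2   25. ]
 [ 471.4 -338.5   25. ]
 [ 422.4 -327.3   25. ]
 [ 446.2 -229.5   25. ]]
ctr [ 458.70173707 -284.14470079   25.        ] hole pred [ 453.52583771 -305.52717179   25.        ] other hole [ 463.87763642 -262.7622298    25.        ] [ 464.8218385  -262.53519536   25.        ]
tool delta [  0.68188841   0.88020831 124.16853419]
```

Emit:
servo_tool(moves=[[0.024,0,0.4,0,0,0],[0,0,0.5,0,0,0],[0,0,0.5,0,0,0],[0,0,0.5,0,0,0],[0,0,0.4,0,0,0],[0,0,0.18,0,0,0],[0,0,0,0,0,0],[0,0,0,0,0,0]])

```text
clock: 4.45
tcp_pos: [454.9, -305.1, 68.0]
tcp_rot: [1.0, -0.03, 0.001, 0.0]
contact_force: [0.2, -1.6, 0.2]
gripper_width: 85.2
finger_force: 0.0
```

Emit:
servo_tool(moves=[[0,0,0,0,0,0],[0,0,0,0,0,0],[0,0,0,0,0,0],[0,0,0,0,0,0],[0,0,0,0,0,0],[0,0,0,0,0,0],[0,0,0,0,0,0],[0,0,0,0,0,0],[0,0,0,0,0,0],[0,0,0,0,0,0]], fingers=1, squeeze=50)

```text
clock: 5.45
tcp_pos: [454.3, -305.3, 67.4]
tcp_rot: [1.0, -0.03, 0.0, 0.0]
contact_force: [-0.1, 0.7, 5.3]
gripper_width: 17.5
finger_force: 49.1
```

Emit:
servo_tool(moves=[[0,0,-0.1,0,0,0],[0,0,-0.3,0,0,0],[0,0,-0.5,0,0,0],[0,0,-0.5,0,0,0],[0,0,-0.2,0,0,0],[0,0,0,0,0,0],[0,0,0,0,0,0]])

```text
clock: 6.15
tcp_pos: [453.3, -304.5, 145.3]
tcp_rot: [1.0, -0.031, -0.001, -0.001]
contact_force: [-0.1, -0.5, -0.8]
gripper_width: 17.8
finger_force: 49.0
```

Run:
```python
from h import *
s,C,st=snap("side","s2.png")
i=cv2.imread("pics/s2.png")
q=proj(C,[[454,-305,90]])[0].astype(int)
x,y=max(q[0]-40,0),max(q[1]-35,0)
a=cv2.resize(i[y:y+75,x:x+80],None,fx=5,fy=5,interpolation=cv2.INTER_CUBIC)
s,C,st=snap("wrist","w2.png");print(st)
b=cv2.imread("pics/w2.png")[150:420,120:420]
b=cv2.resize(b,(400,375))
cv2.imwrite("pics/m2.png",np.hstack([a,b]));print(x,y)
```

```text
{'clock': 6.2, 'joints': array([-3.05579460e-01,  2.89572351e-01, -6.27928389e-02, -9.24644649e-04,
       -1.22155871e+00,  1.81527615e+00]), 'qd': array([ 1.34932446e-05,  5.43278904e-03, -1.31979507e-03,  2.99672107e-03,
       -1.60327539e-03, -3.55602723e-04]), 'joint_efforts': array([ 2.11475526e-03, -4.08845651e+01,  2.35631204e+01,  5.38485065e+00,
        8.09976220e-03,  1.56992729e-05]), 'tcp_pos': array([ 453.05401691, -304.48950909,  145.06558608]), 'tcp_rot': array([ 9.99527209e-01, -3.07038271e-02, -1.38710626e-03, -8.42534659e-04]), 'contact_force': array([ 0.15359836, -0.55513431, -2.1365106 ]), 'wrist_torque': array([ 0.04846384,  0.01179581, -0.01535249]), 'finger_force': 48.966209292411804, 'gripper_width': 17.373857468746397}
203 232
```

View pics/m2.png

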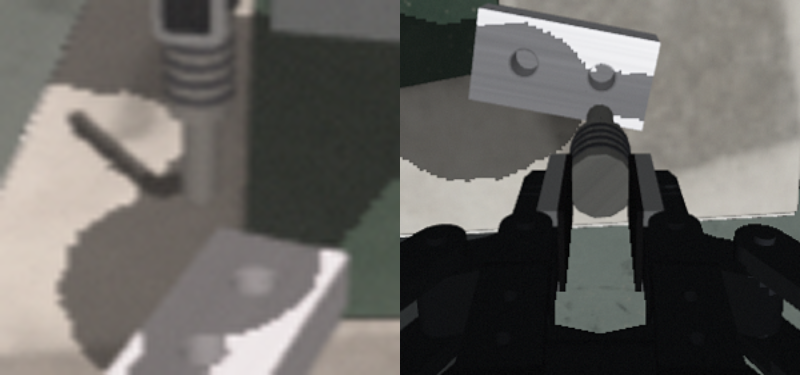

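Run:
```python
from h import *
s,C,st=snap("side");t=st["tcp_pos"];print(t)
# pixel vs z along vertical at tcp xy
for z in (70,75,80,85,90,110,115,120,125,150): print(z,(proj(C,[[t[0],t[1],z]])[0]-[203,232])*5)
s,C,st=snap("wrist");
R=Ro.from_quat(st["tcp_rot"]).as_matrix();print(R.round(4))
k=lambda x,y:(120+(x-400)*.75,150+y*.72)
print("top disc ctr",ray(C,k(600,184),150), ray(C,k(600,184),145))
```

```text
[ 453.08281794 -304.52956466  145.09833942]
70 [202.19799444 229.62654333]
75 [202.03623777 216.48997259]
80 [201.87339373 203.27867234]
85 [201.70945109 189.99196709]
90 [201.54439848 176.6291728 ]
110 [200.87285505 122.4031162 ]
115 [200.70207619 108.6493059 ]
120 [200.53011564  94.81511416]
125 [200.35696084  80.8997928 ]
150 [199.47282095  10.07936165]
[[ 0.9981 -0.0612 -0.0027]
 [-0.0612 -0.9981  0.0013]
 [-0.0028 -0.0012 -1.    ]]
top disc ctr [ 452.86661459 -306.12231717  150.        ] [ 450.36817509 -305.96109447  145.        ]
```

Emit:
servo_tool(moves=[[0.067,-0.3,0,0,0,0],[0.067,-0.6,0,0,0,0],[0.067,-0.72,0,0,0,0],[0.067,-0.72,0,0,0,0],[0.067,-0.72,0,0,0,0],[0.067,-0.72,0,0,0,0],[0.067,-0.72,0,0,0,0],[0.067,-0.72,0,0,0,0],[0.067,-0.72,0,0,0,0],[0.067,-0.42,0,0,0,0],[0,0,0.2,0,0,0],[0,0,0.24,0,0,0],[0,0,0,0,0,0],[0,0,0,0,0,0],[0,0,0,0,0,0]])

```text
clock: 7.85
tcp_pos: [507.0, 9.6, 125.2]
tcp_rot: [1.0, -0.031, 0.0, 0.0]
contact_force: [0.5, -0.2, -2.3]
gripper_width: 17.6
finger_force: 49.1
```

Run:
```python
from h import *
s,C,st=snap("wrist","w3.png");print(st["clock"],st["tcp_pos"],st["contact_force"],st["joints"])
print(Ro.from_quat(st["tcp_rot"]).as_matrix().round(4)); t=st["tcp_pos"]
P=np.array([[t[0],t[1],60],[506.5,10.5,41],[t[0],t[1],127]]);q=proj(C,P);print(q)
c=q[:2].mean(0).astype(int);x,y=max(c[0]-50,0),max(c[1]-50,0);print("crop",x,y)
a=cv2.resize(cv2.imread("pics/w3.png")[y:y+100,x:x+100],(400,400),interpolation=cv2.INTER_CUBIC)
s,C,st=snap("side","s3.png");q=proj(C,P);print(q)
c=q[:2].mean(0).astype(int);x,y=max(c[0]-40,0),max(c[1]-50,0);print("crop",x,y)
b=cv2.resize(cv2.imread("pics/s3.png")[y:y+80,x:x+80],(400,400),interpolation=cv2.INTER_CUBIC)
cv2.imwrite("pics/m3.png",np.hstack([a,b]))
```

```text
7.85 [506.96287119   9.60416274 125.15427217] [ 0.49434623 -0.22103215 -2.27468413] [ 3.28564145e-01  2.29014851e-01 -1.99367886e-01  2.97992183e-04
 -1.14205030e+00  1.18003626e+00]
[[ 9.981e-01 -6.200e-02  4.000e-04]
 [-6.200e-02 -9.981e-01 -1.000e-04]
 [ 4.000e-04  1.000e-04 -1.000e+00]]
[[267.65306956 229.61104805]
 [266.52728734 221.20912833]
 [266.563159   278.96536115]]
crop 217 175
[[288.43571915 209.69873115]
 [288.00335549 217.09527546]
 [289.37582512 182.05378527]]
crop 248 163
```

View pics/m3.png

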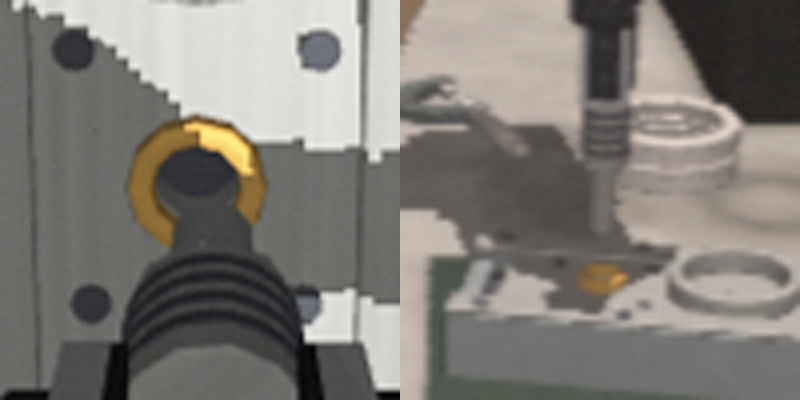

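Wrist crop: collar centre about (266.5,221), pin foot about (270,231); the pin is a little to −y of the bush. Shift and descend to just above it.

Emit:
servo_tool(moves=[[-0.006,-0.036,0.15,0,0,0],[0,0,0.18,0,0,0],[0,0,0,0,0,0],[0,0,0,0,0,0],[0,0,0,0,0,0]])

```text
clock: 8.45
tcp_pos: [506.8, 12.1, 108.5]
tcp_rot: [1.0, -0.03, 0.0, 0.0]
contact_force: [-0.2, -0.3, -1.9]
gripper_width: 17.8
finger_force: 49.1
```

Run:
```python
from h import *
s,C,st=snap("wrist","w4.png");t=st["tcp_pos"];print(st["clock"],t,st["contact_force"])
P=np.array([[t[0],t[1],t[2]-62],[507,11.5,41],[t[0],t[1],t[2]+5]]);q=proj(C,P);print(q)
c=q[:2].mean(0).astype(int);x,y=c[0]-35,c[1]-40;print("crop",x,y)
a=cv2.resize(cv2.imread("pics/w4.png")[y:y+80,x:x+70],(525,600),interpolation=cv2.INTER_CUBIC)
cv2.imwrite("pics/m4.png",a)
```

```text
8.45 [506.82600833  12.09720178 108.52151164] [-0.23639219 -0.33472123 -1.93802734]
[[267.62195998 231.26467578]
 [268.650114   228.04328479]
 [266.49077057 282.30593653]]
crop 233 189
```

View pics/m4.png

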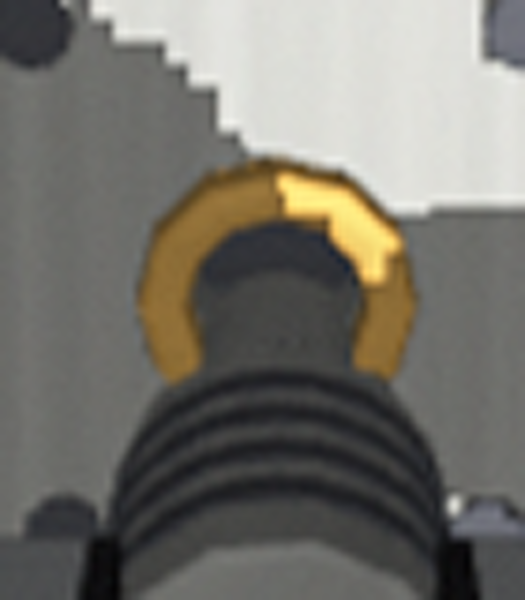

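Emit:
servo_tool(moves=[[0.01,-0.004,0.03,0,0,0],[0,0,0.04,0,0,0],[0,0,0.04,0,0,0],[0,0,0.04,0,0,0],[0,0,0,0,0,0]])

```text
clock: 9.0
tcp_pos: [506.9, 12.2, 100.5]
tcp_rot: [1.0, -0.031, -0.0, 0.0]
contact_force: [0.3, 0.3, -0.9]
gripper_width: 17.4
finger_force: 49.1
```

Emit:
servo_tool(moves=[[0,0,0.04,0,0,0],[0,0,0.04,0,0,0],[0,0,0.04,0,0,0],[0,0,0.04,0,0,0],[0,0,0.04,0,0,0],[0,0,0,0,0,0]])

```text
clock: 9.6
tcp_pos: [506.9, 12.2, 90.5]
tcp_rot: [1.0, -0.031, -0.0, 0.0]
contact_force: [-0.6, -0.4, -0.8]
gripper_width: 17.3
finger_force: 49.1
```

```bash
python3 -c "
from h import *
st=manip.sense();print(st['tcp_pos'],st['contact_force'],st['wrist_torque'])"
```

```text
[506.92995859  12.21994967  90.52354362] [-0.59811466 -0.38569541 -0.81703879] [-0.0002035  -0.00463354 -0.00816143]
```

Emit:
servo_tool(moves=[[0,0,0.03,0,0,0],[0,0,0.03,0,0,0],[0,0,0.02,0,0,0],[0,0,0.01,0,0,0],[0,0,0.01,0,0,0],[0,0,0,0,0,0]])

```text
clock: 10.2
tcp_pos: [507.2, 12.3, 85.8]
tcp_rot: [1.0, -0.031, -0.0, 0.0]
contact_force: [1.0, -1.0, -1.5]
gripper_width: 17.6
finger_force: 49.1
```

Emit:
servo_tool(moves=[[0,0,0.01,0,0,0],[0,0,0.01,0,0,0],[0,0,0.01,0,0,0],[0,0,0,0,0,0],[0,0,0,0,0,0]])

```text
clock: 10.7
tcp_pos: [507.3, 12.3, 84.5]
tcp_rot: [1.0, -0.031, 0.0, 0.0]
contact_force: [-0.0, -0.4, -0.9]
gripper_width: 17.9
finger_force: 49.2
```

Emit:
servo_tool(moves=[[0,0,0.008,0,0,0],[0,0,0.008,0,0,0],[0,0,0.008,0,0,0],[0,0,0,0,0,0]])

```text
clock: 11.1
tcp_pos: [508.2, 12.2, 84.3]
tcp_rot: [1.0, -0.03, 0.001, 0.0]
contact_force: [-0.7, -0.4, 5.9]
gripper_width: 17.5
finger_force: 50.2
```

Emit:
servo_tool(moves=[[0.02,0,0,0,0,0],[0.02,0,0,0,0,0],[0.02,0,0,0,0,0],[0.02,0,0,0,0,0],[0.02,0,0,0,0,0],[0.02,0,0,0,0,0]])

```text
clock: 11.7
tcp_pos: [513.6, 11.9, 84.1]
tcp_rot: [1.0, -0.03, 0.001, 0.0]
contact_force: [-1.7, 0.6, 6.5]
gripper_width: 17.6
finger_force: 50.1
```

```bash
python3 -c "
from h import *
st=manip.sense();print(st['tcp_pos'],st['contact_force'],st['wrist_torque'],Ro.from_quat(st['tcp_rot']).as_matrix()[:,2])"
```

```text
[513.63655812  11.86352152  84.1164703 ] [-1.66282229  0.61919944  6.51363202] [ 0.07436596  0.69336823 -0.02186504] [ 1.29217068e-03 -8.82138509e-05 -9.99999161e-01]
```

Emit:
servo_tool(moves=[[0.02,0,0,0,0,0],[0.02,0,0,0,0,0],[0.02,0,0,0,0,0],[0.02,0,0,0,0,0],[0.02,0,0,0,0,0],[0.02,0,0,0,0,0],[0.02,0,0,0,0,0]])

```text
clock: 12.4
tcp_pos: [519.8, 11.4, 83.6]
tcp_rot: [1.0, -0.03, -0.0, 0.0]
contact_force: [-2.9, 1.0, 5.3]
gripper_width: 17.4
finger_force: 49.4
```

Emit:
servo_tool(moves=[[0.02,0,0,0,0,0],[0.02,0,0,0,0,0],[0.02,0,0,0,0,0]])

```text
clock: 12.7
tcp_pos: [522.0, 11.3, 83.4]
tcp_rot: [1.0, -0.031, -0.001, 0.0]
contact_force: [-4.3, 1.0, 6.4]
gripper_width: 17.6
finger_force: 49.2
```

Emit:
servo_tool(moves=[[0.02,0,0,0,0,0],[0.02,0,0,0,0,0],[0.02,0,0,0,0,0]])

```text
clock: 13.0
tcp_pos: [524.9, 11.1, 83.4]
tcp_rot: [1.0, -0.031, -0.001, 0.0]
contact_force: [-5.1, 1.4, 7.0]
gripper_width: 17.5
finger_force: 49.2
```

Emit:
servo_tool(moves=[[0.02,0,0,0,0,0],[0.02,0,0,0,0,0],[0.02,0,0,0,0,0]])

```text
clock: 13.3
tcp_pos: [527.9, 10.9, 83.3]
tcp_rot: [1.0, -0.031, -0.001, 0.0]
contact_force: [-3.8, 1.6, 6.7]
gripper_width: 17.4
finger_force: 49.2
```

Emit:
servo_tool(moves=[[0.02,0,0,0,0,0],[0.02,0,0,0,0,0],[0.02,0,0,0,0,0]])

```text
clock: 13.6
tcp_pos: [530.9, 10.7, 83.4]
tcp_rot: [1.0, -0.031, -0.001, 0.0]
contact_force: [-4.9, 0.8, 7.4]
gripper_width: 17.8
finger_force: 49.2
```

Emit:
servo_tool(moves=[[0.02,0,0,0,0,0],[0.02,0,0,0,0,0],[0.02,0,0,0,0,0]])

```text
clock: 13.9
tcp_pos: [533.9, 10.5, 83.3]
tcp_rot: [1.0, -0.031, -0.001, 0.0]
contact_force: [-4.5, 2.1, 6.5]
gripper_width: 17.6
finger_force: 49.2
```

Emit:
servo_tool(moves=[[0.02,0,0,0,0,0],[0.02,0,0,0,0,0],[0.02,0,0,0,0,0]])

```text
clock: 14.2
tcp_pos: [536.9, 10.3, 83.3]
tcp_rot: [1.0, -0.031, -0.001, 0.0]
contact_force: [-4.2, 0.5, 6.2]
gripper_width: 17.5
finger_force: 49.2
```

Emit:
servo_tool(moves=[[0.02,0,0,0,0,0],[0.02,0,0,0,0,0],[0.02,0,0,0,0,0]])

```text
clock: 14.5
tcp_pos: [539.8, 10.1, 83.4]
tcp_rot: [1.0, -0.031, -0.001, 0.0]
contact_force: [-5.4, 1.1, 7.0]
gripper_width: 17.6
finger_force: 49.2
```

Emit:
servo_tool(moves=[[0.02,0,0,0,0,0],[0.02,0,0,0,0,0],[0.02,0,0,0,0,0]])

```text
clock: 14.8
tcp_pos: [543.5, 9.9, 83.0]
tcp_rot: [1.0, -0.031, -0.001, 0.0]
contact_force: [-1.8, 0.2, 2.3]
gripper_width: 17.7
finger_force: 49.1
```

Force fell sharply, so the tip is likely over the hole. Test by lowering slightly.

Emit:
servo_tool(moves=[[0,0,0.01,0,0,0],[0,0,0.01,0,0,0],[0,0,0,0,0,0]])

```text
clock: 15.1
tcp_pos: [544.3, 9.9, 82.5]
tcp_rot: [1.0, -0.03, 0.0, 0.0]
contact_force: [-2.1, -0.4, 4.7]
gripper_width: 17.6
finger_force: 49.4
```

Emit:
servo_tool(moves=[[0.01,0,0,0,0,0],[0.01,0,0,0,0,0],[0,0,0,0,0,0]])

```text
clock: 15.4
tcp_pos: [544.6, 10.0, 81.4]
tcp_rot: [1.0, -0.031, -0.001, -0.0]
contact_force: [-1.8, -0.2, -0.3]
gripper_width: 17.7
finger_force: 49.1
```

Emit:
servo_tool(moves=[[0.006,0,0.016,0,0,0],[0,0,0.016,0,0,0],[0,0,0.01,0,0,0],[0,0,0,0,0,0]])

```text
clock: 15.8
tcp_pos: [545.6, 9.9, 80.2]
tcp_rot: [1.0, -0.03, 0.0, 0.0]
contact_force: [-1.6, -0.5, 2.1]
gripper_width: 17.4
finger_force: 49.3
```

Emit:
servo_tool(moves=[[0,0,0.016,0,0,0],[0,0,0.016,0,0,0],[0,0,0.016,0,0,0],[0,0,0,0,0,0]])

```text
clock: 16.2
tcp_pos: [546.6, 9.9, 79.0]
tcp_rot: [1.0, -0.03, 0.001, -0.0]
contact_force: [-2.1, -0.1, 7.5]
gripper_width: 17.5
finger_force: 50.0
```

Emit:
servo_tool(moves=[[0,0,0.016,0,0,0],[0,0,0.016,0,0,0],[0,0,0.016,0,0,0],[0,0,0.016,0,0,0],[0,0,0,0,0,0]])

```text
clock: 16.7
tcp_pos: [546.9, 9.8, 76.3]
tcp_rot: [1.0, -0.03, 0.002, 0.0]
contact_force: [-3.1, -0.4, 9.1]
gripper_width: 17.4
finger_force: 50.3
```

Emit:
servo_tool(moves=[[-0.006,0,0.016,0,0,0],[0,0,0.016,0,0,0],[0,0,0.016,0,0,0],[0,0,0.016,0,0,0],[0,0,0,0,0,0]])

```text
clock: 17.2
tcp_pos: [546.5, 9.9, 73.1]
tcp_rot: [1.0, -0.03, 0.002, 0.0]
contact_force: [-2.0, 0.2, 9.5]
gripper_width: 17.7
finger_force: 50.4
```

Emit:
servo_tool(moves=[[-0.006,0,0.014,0,0,0],[0,0,0.014,0,0,0],[0,0,0.014,0,0,0],[0,0,0,0,0,0]])

```text
clock: 17.6
tcp_pos: [546.4, 9.8, 71.2]
tcp_rot: [1.0, -0.03, 0.002, 0.0]
contact_force: [-3.3, -0.6, 11.6]
gripper_width: 17.5
finger_force: 50.5
```

Emit:
servo_tool(moves=[[0,0,0.01,0,0,0],[0,0,0.01,0,0,0],[0,0,0,0,0,0]])

```text
clock: 17.9
tcp_pos: [546.9, 9.8, 71.1]
tcp_rot: [1.0, -0.03, 0.003, 0.0]
contact_force: [-4.1, -0.6, 15.4]
gripper_width: 17.5
finger_force: 51.1
```

Emit:
servo_tool(moves=[[-0.006,0,0.008,0,0,0],[0,0,0.006,0,0,0],[0,0,0,0,0,0]])

```text
clock: 18.2
tcp_pos: [547.0, 9.8, 71.0]
tcp_rot: [1.0, -0.03, 0.003, 0.0]
contact_force: [-3.8, -0.6, 18.3]
gripper_width: 17.6
finger_force: 51.5
```

Run:
```python
from h import *
st=manip.sense();t=st["tcp_pos"];print(t,st["contact_force"],st["wrist_torque"],Ro.from_quat(st["tcp_rot"]).as_matrix()[:,2])
out=[]
for n in("wrist","side"):
    s,C,_=snap(n,n+"9.png");q=proj(C,[[t[0],t[1],45]])[0].astype(int)
    w=45 if n=="wrist" else 30
    x,y=q-w;im=cv2.imread(f"pics/{n}9.png")[max(y,0):y+2*w,x:x+2*w]
    out.append(cv2.resize(im,(400,400),interpolation=cv2.INTER_CUBIC));print(x,y)
cv2.imwrite("pics/m9.png",np.hstack(out))
```

```text
[547.03999415   9.80988496  71.02852813] [-3.8097825  -0.58053792 18.25400206] [-0.12275303  1.77801148  0.02193769] [ 6.61906395e-03 -5.37108313e-04 -9.99977950e-01]
222 209
275 186
```

View pics/m9.png

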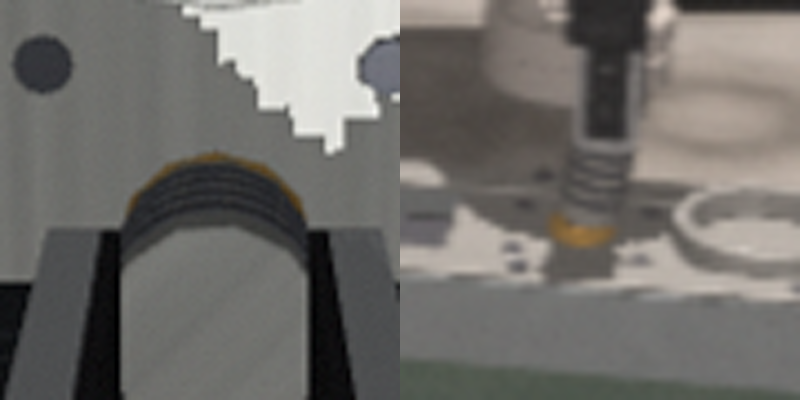

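Side crop: the head leans toward +x, with brass showing more on the left, so the shoulder isn't flat. Ease off and bring the hand back in −x.

Emit:
servo_tool(moves=[[0,0,-0.016,0,0,0],[-0.01,0,0,0,0,0],[-0.01,0,0,0,0,0],[-0.01,0,0,0,0,0],[0,0,0,0,0,0]])

```text
clock: 18.8
tcp_pos: [545.7, 9.9, 71.1]
tcp_rot: [1.0, -0.03, 0.003, 0.0]
contact_force: [-2.0, -0.9, 13.2]
gripper_width: 17.5
finger_force: 50.8
```

Emit:
servo_tool(moves=[[-0.01,0,0,0,0,0],[-0.01,0,0,0,0,0],[-0.01,0,0,0,0,0],[0,0,0,0,0,0]])

```text
clock: 19.2
tcp_pos: [544.2, 10.0, 71.0]
tcp_rot: [1.0, -0.03, 0.003, 0.0]
contact_force: [-0.6, -0.7, 11.8]
gripper_width: 17.6
finger_force: 50.8
```

Run:
```python
from h import *
st=manip.sense();t=st["tcp_pos"];print(t,st["contact_force"],st["wrist_torque"],Ro.from_quat(st["tcp_rot"]).as_matrix()[:,2])
s,C,_=snap("side","side10.png");im=cv2.imread("pics/side10.png");a=im[200:228,290:322]
g=cv2.cvtColor(a,cv2.COLOR_BGR2HSV);m=(g[...,0]<28)&(g[...,0]>10)&(g[...,1]>110)
for n,i in(("prev","side9.png"),("now","side10.png")):
    a=cv2.imread("pics/"+i)[200:228,290:322];g=cv2.cvtColor(a,cv2.COLOR_BGR2HSV);m=(g[...,0]<28)&(g[...,0]>10)&(g[...,1]>110)
    print(n);[print(200+k,"".join("#" if v else "." for v in r)) for k,r in enumerate(m) if r.any()]
    b=cv2.cvtColor(cv2.imread("pics/"+i),cv2.COLOR_BGR2GRAY)
    for r in range(203,222):print(r,b[r,292:322])
```

```text
[544.2245366   10.01313387  70.96173206] [-0.55216069 -0.7484891  11.83597898] [-0.38846931  0.47098252 -0.01950769] [ 6.56855100e-03 -3.70694008e-04 -9.99978358e-01]
prev
219 ........##......................
220 ........#########...............
221 ........########................
222 ..........####..................
203 [ 76  79  78  78  80  83  83  83  90 107  91  56  48  52  50  47  64 102
 113 115 132 144 150 156 159 158 162 163 165 166]
204 [ 80  78  78  77  79  78  81  81  90 105  89  57  46  45  45  46  61 104
 120 132 138 143 151 155 155 156 157 160 162 161]
205 [ 80  82  78  77  77  79  78  82  90 107  88  55  46  43  43  45  62 103
 123 132 138 140 144 150 150 154 155 159 159 159]
206 [ 83  81  79  79  77  79  80  84  89 107  98  72  60  58  57  56  69 104
 125 135 138 137 137 137 139 144 148 151 153 155]
207 [ 81  82  82  82  81  82  82  83  84 103 114 114 116 113 106 100 108 121
 136 144 145 142 141 137 136 135 135 134 136 137]
208 [ 86  89  89  88  88  87  87  85  80  83  98 104 111 116 117 114 115 115
 129 147 153 151 150 148 144 142 136 133 131 131]
209 [ 90  91  92  
[... 3497 characters left out ...]
 76  71  83  96
  98  99 101 106 110 117 142 160 152 126 116 115]
217 [ 77  77  85  87  90  88  92  99 103  98  93  83  80  81  80  81  86  88
  81  70  73  86  92 112 156 164 131 108 110 114]
218 [ 87  89  89  89  88  90  91 100 105 110 110 110 106  98  91  88  90  88
  83  76  77  86  90 108 153 159 124 105 112 121]
219 [ 90  91  90  89  87  90  92  93 100 109 111 112 107 102  91  88  88  89
  88  87  87  89  91 104 157 175 153 125 133 160]
220 [ 96  91  89  89  86  91 101 105 109 108 111 108 107 102  93  89  91  92
  90  91  99 105 101  94 121 166 176 170 171 177]
221 [132 106 105  96  90  94 104 107 110 115 113 112 107 104  94  90  98 102
 104 111 151 171 169 129  98 124 154 171 178 178]
```

Emit:
servo_tool(moves=[[-0.01,0,0.004,0,0,0],[-0.01,0,0,0,0,0],[-0.01,0,0,0,0,0],[0,0,0,0,0,0]])

```text
clock: 19.65
tcp_pos: [542.9, 10.1, 70.9]
tcp_rot: [1.0, -0.03, 0.003, 0.0]
contact_force: [0.3, -0.4, 11.0]
gripper_width: 17.7
finger_force: 50.9
```

Emit:
servo_tool(moves=[[-0.01,0,0.006,0,0,0],[-0.01,0,0.004,0,0,0],[-0.01,0,0,0,0,0],[0,0,0,0,0,0]])

```text
clock: 20.05
tcp_pos: [541.8, 10.2, 70.7]
tcp_rot: [1.0, -0.03, 0.004, 0.0]
contact_force: [-1.2, -1.6, 12.8]
gripper_width: 17.6
finger_force: 51.1
```

```bash
cat > chk.py <<'E'
from h import *
import sys
st=manip.sense();t=st["tcp_pos"];print(t,st["contact_force"],st["wrist_torque"],Ro.from_quat(st["tcp_rot"]).as_matrix()[:,2])
s,C,_=snap("side",sys.argv[1]);q=proj(C,[[543,10,z] for z in(41,58,75)]);print("vertical",q.round(2))
for i in["side9.png","side10.png",sys.argv[1]]:
    b=cv2.imread("pics/"+i).astype(float)
    h=cv2.cvtColor(b.astype(np.uint8),cv2.COLOR_BGR2HSV);m=(h[...,0]<30)&(h[...,0]>8)&(h[...,1]>80);m[:205]=0;m[226:]=0;m[:,:290]=0;m[:,325:]=0
    y,x=np.nonzero(m);print(i,"brass",x.min(),x.max(),x.mean().round(2),y.min(),y.max(),len(x))
    # ring shift by template vs side9
    ref=cv2.imread("pics/side9.png")[212:224,316:336]
    r=cv2.matchTemplate(cv2.imread("pics/"+i)[208:228,308:342],ref,cv2.TM_CCOEFF_NORMED);k=np.unravel_index(r.argmax(),r.shape);row=r[k[0]]
    d=0
    if 0<k[1]<len(row)-1:a,bb,c=row[k[1]-1:k[1]+2];d=(a-c)/(2*(a-2*bb+c))
    print(" ring shift px",round(k[1]+d-8,2),r.max().round(3))
E
python3 chk.py side11.png
```

```text
[541.79590097  10.20927429  70.7148529 ] [-1.19464724 -1.55577765 12.79741144] [-0.50148326  0.36863923 -0.03234408] [ 7.83063790e-03 -3.83007940e-04 -9.99969267e-01]
vertical [[303.81 218.05]
 [304.15 211.28]
 [304.5  204.41]]
side9.png brass 297 306 301.26 218 222 31
 ring shift px 0.07 1.0
side10.png brass 297 306 300.9 218 222 31
 ring shift px -0.5 0.953
side11.png brass 296 305 300.38 218 222 29
 ring shift px -1.0 0.976
```

Emit:
servo_tool(moves=[[-0.01,0,0,0,0,0],[-0.01,0,0,0,0,0],[-0.01,0,0,0,0,0],[0,0,0,0,0,0]])

```text
clock: 20.5
tcp_pos: [540.3, 10.3, 70.6]
tcp_rot: [1.0, -0.03, 0.004, 0.0]
contact_force: [-0.8, -1.7, 12.6]
gripper_width: 17.6
finger_force: 51.1
```

```bash
python3 chk.py side12.png
```

```text
[540.27603519  10.31923156  70.61918149] [-0.77657825 -1.66546054 12.63038319] [-0.43318073  0.26874513  0.04589422] [ 7.76897230e-03 -3.59202112e-04 -9.99969757e-01]
vertical [[303.81 218.05]
 [304.15 211.28]
 [304.5  204.41]]
side9.png brass 297 306 301.26 218 222 31
 ring shift px 0.07 1.0
side10.png brass 297 306 300.9 218 222 31
 ring shift px -0.5 0.953
side12.png brass 296 305 300.14 218 222 29
 ring shift px -1.22 0.964
```

Emit:
servo_tool(moves=[[-0.01,0,0,0,0,0],[-0.01,0,0,0,0,0],[-0.01,0,0,0,0,0],[0,0,0,0,0,0]])

```text
clock: 20.95
tcp_pos: [538.8, 10.4, 70.5]
tcp_rot: [1.0, -0.03, 0.004, 0.0]
contact_force: [-0.5, -0.5, 12.1]
gripper_width: 17.4
finger_force: 51.0
```

```bash
python3 chk.py side13.png|grep -v "side9\|side10"
```

```text
[538.78310917  10.43093993  70.51657653] [-0.53519415 -0.48766285 12.11982302] [-0.4833232   0.15774381  0.02869269] [ 7.72885916e-03 -3.22408315e-04 -9.99970080e-01]
vertical [[303.81 218.05]
 [304.15 211.28]
 [304.5  204.41]]
 ring shift px 0.07 1.0
 ring shift px -0.5 0.953
side13.png brass 296 305 299.92 219 222 26
 ring shift px -1.53 0.952
```

Emit:
servo_tool(moves=[[-0.01,0,0,0,0,0],[-0.01,0,0,0,0,0],[-0.01,0,0,0,0,0],[-0.01,0,0,0,0,0],[0,0,0,0,0,0]])

```text
clock: 21.5
tcp_pos: [536.8, 10.6, 70.4]
tcp_rot: [1.0, -0.03, 0.004, -0.0]
contact_force: [0.5, -0.9, 10.2]
gripper_width: 17.6
finger_force: 50.9
```

```bash
python3 chk.py side14.png|grep -v "side9\|side10"
python3 - <<'E'
from h import *
out=[]
st=manip.sense();t=st["tcp_pos"]
s,C,_=snap("wrist","w14.png")
for f,c,w in(("side9.png",(303,212),20),("side14.png",(303,212),20)):
    x,y=c;out.append(cv2.resize(cv2.imread("pics/"+f)[y-w:y+w,x-w:x+w],(400,400),interpolation=cv2.INTER_CUBIC))
cv2.imwrite("pics/m14.png",np.hstack(out))
E
```

```text
[536.83828302  10.6170716   70.35952273] [ 0.47715757 -0.87473776 10.17794982] [-4.79348582e-01  1.95731178e-04 -8.78595605e-03] [ 7.77231920e-03 -1.96170355e-04 -9.99969776e-01]
vertical [[303.81 218.05]
 [304.15 211.28]
 [304.5  204.41]]
 ring shift px 0.07 1.0
 ring shift px -0.5 0.953
side14.png brass 296 304 299.72 219 222 25
 ring shift px -1.96 0.958
```

View pics/m14.png

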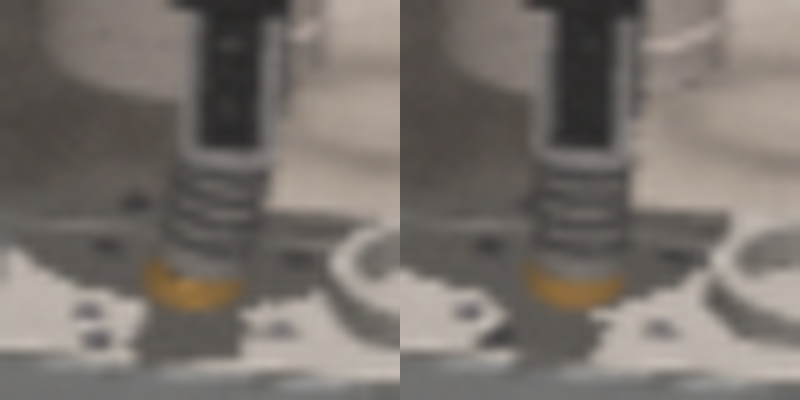

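The right crop shows the head now upright and square on the brass bush. One last light press, then release.

Emit:
servo_tool(moves=[[-0.004,0,0.008,0,0,0],[0,0,0.008,0,0,0],[0,0,0,0,0,0]])

```text
clock: 21.9
tcp_pos: [536.9, 10.6, 70.3]
tcp_rot: [1.0, -0.03, 0.004, -0.0]
contact_force: [-1.7, -1.3, 14.4]
gripper_width: 17.4
finger_force: 51.6
```

Emit:
servo_tool(moves=[[0,0,-0.012,0,0,0],[0,0,-0.012,0,0,0],[0,0,-0.006,0,0,0],[0,0,0,0,0,0]])

```text
clock: 22.3
tcp_pos: [536.2, 10.6, 70.4]
tcp_rot: [1.0, -0.03, 0.003, -0.0]
contact_force: [0.8, -0.7, 7.1]
gripper_width: 17.3
finger_force: 50.4
```

Emit:
servo_tool(moves=[[0,0,0,0,0,0],[0,0,0,0,0,0],[0,0,0,0,0,0],[0,0,0,0,0,0],[0,0,0,0,0,0],[0,0,0,0,0,0]], fingers=0.4)

```text
clock: 22.9
tcp_pos: [533.3, 10.7, 68.2]
tcp_rot: [1.0, -0.031, -0.0, 0.0]
contact_force: [-0.1, -0.2, -0.5]
gripper_width: 51.5
finger_force: 0.0
```

Emit:
servo_tool(moves=[[0,0,-0.2,0,0,0],[0,0,-0.4,0,0,0],[0,0,-0.6,0,0,0],[0,0,-0.6,0,0,0],[0,0,-0.4,0,0,0],[0,0,0,0,0,0],[0,0,0,0,0,0]])

```text
clock: 23.6
tcp_pos: [533.4, 10.8, 179.0]
tcp_rot: [1.0, -0.031, 0.001, -0.0]
contact_force: [-0.9, -0.3, -0.9]
gripper_width: 51.1
finger_force: 0.0
```

```bash
python3 chk.py side15.png|grep -v "side9\|side10"
python3 - <<'E'
from h import *
s,C,st=snap("wrist","w15.png");print(st["clock"],st["gripper_width"])
for r in manip.search_frame("pin",s)[:2]:print(r)
print(proj(C,[[534.5,11,75],[534.5,11,41]]))
g=lambda f:cv2.cvtColor(cv2.imread("pics/"+f),cv2.COLOR_BGR2GRAY)
for f in("side14.png","side15.png"):
    for r in range(198,223):print(r," ".join("%3d"%v for v in g(f)[r,290:314]))
E
```

```text
[533.43012763  10.80240068 179.00230124] [-0.86238142 -0.26343441 -0.93280692] [-0.00388253  0.02121183  0.00491166] [ 1.27941944e-03  7.14427156e-04 -9.99998926e-01]
vertical [[303.81 218.05]
 [304.15 211.28]
 [304.5  204.41]]
 ring shift px 0.07 1.0
 ring shift px -0.5 0.953
side15.png brass 295 304 299.36 219 222 25
 ring shift px -1.94 0.865
23.65 51.434273975319954
{'rect': [252.3, 184.0, 285.4, 225.5], 'p': 0.83}
[[267.52139794 210.32424361]
 [267.85045189 198.92303107]]
198 110 116 120 121 124 125 124 108  74  49  47  44  46  49  75 105  92 109 127 133 130 129 128 123
199  99 111 117 119 122 126 123 107  73  49  46  46  46  52  85 110  93 112 135 138 135 132 128 126
200  81  87  98 110 120 123 122 108  73  51  45  44  45  51  86 109  96 120 139 140 136 122 119 129
201  75  78  80  83  90  96 110 104  75  50  45  45  46  50  83 108  90 104 131 132 133 136 139 143
202  76  74  77  80  78  83 100 103  73  48  47  46  47  52  85 110  96 119 134 136 137 137 140 146
203  74  76  76  78  77  81 100 102  74  48  43  45  46  53  86 111 104 129 141 138 134 137 140 145
204  75  79  79  7
[... 3681 characters left out ...]

216  77  66  71  84  89  88  79  75  75  80  89  90  89  85  77  81  90 101 105 111 118 122 127 132
217  84  79  77  84  89  91  91  96  96  98  95  96  93  89  93  97 109 147 151 120 104 125 157 156
218  89  88  89  89  90  90  93  99 105 117 122 121 113 108 108 135 163 175 173 135 106 121 159 160
219  96  89  90  91  91  91  94 100 106 126 136 131 124 119 117 156 176 180 180 174 171 173 173 151
220 135  99  89  90  89  92  97 104 113 140 152 154 160 144 124 158 180 182 181 181 182 182 178 147
221 166 127  95  91  91  92  97 104 109 120 130 133 135 128 134 163 179 180 180 180 179 181 177 134
222  92  91  91  90  89  91  92  94 100 106 120 127 139 152 166 176 178 181 180 180 180 180 176 137
```

```bash
python3 -c "
from bench import manip
print(manip.close_job())"
```

```text
the job is handed in; nothing more can be done
None
```

The pin is in the bed hole and pressed home with its head square on the bush. I let go and handed the job in at about 24 s. While pressing, the pin leaned towards +x in the bush with up to about 18 N on it, so I eased off and brought it upright before the final 14 N press.

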